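# Set a notched block to the pointer and clamp it for burning

### The arm

A 6-joint arm with a two-finger parallel gripper is mounted at the origin on the work surface. World frame = base frame: x ahead of the robot, y to its left, z up, the work surface at z = 0. Lengths are in mm, angles in rad, forces in N, time in s.
With the tool pointing down it reaches from about 350 to 775 mm from the base axis. Payload 7.3 kg.
Tool frame: the origin (TCP) lies at the centre of the arm's flange, where the gripper is bolted on; the fingertips stand 178 mm ahead of it and the grasp point (between the pads) lies 159 mm ahead of it; z points along the fingers, y is the line along which they close (so a half turn about z gives the same grasp; the last joint's range is limited). The gripper opens to 92 mm and grips with 3 to 60 N. Pads are 19 mm wide; open, the fingers measure 130 mm over their backs; the gripper's body (75 mm by 190 mm) begins 47 mm behind the grasp point.
Start: joints at [1.115, 0.342, 1.524, -0, 1.275, -0.146], TCP at [160.034, 500.017, 404.741] pointing down, gripper open.
Joint ranges: [-2.53, 2.53], [-0.77, 2.02], [0.04, 2.7], [-1, 4.14], [0.28, 2.66], [-3.11, 3.11]. Speed limits (rad/s): [2.57, 2.57, 3.14, 3.14, 3.14, 3.14].

### API

Orientations are given as [roll, pitch, yaw] about the fixed x, y, z axes, in that order (R = Rz(yaw) Ry(pitch) Rx(roll)).
In Python, from plant import * gives the robot as it stands. The module is installed in compiled form; this text tells all that it offers.
- The arm moves only by the shell command python3 -m inch 'ROWS'. ROWS is JSON, a list of rows, each a list of 5 numbers: the shift along the tool's x, y, z in m, then the turn about the tool's z in rad, then the opening, from 0 (shut) to 1 (fully open). In form: [[tx, ty, tz, spin, claw], ...]. A call has 1 to 8 rows; each row is the pose to reach, as a shift and turn from the pose commanded when the call began, along the tool's axes at that moment; what a row does not reach only later rows make up. A row lasts 1/12 s, in which the tool goes at most 41.7 mm and 7.16 degrees, less where a joint would pass 70% of its speed; a pose out of reach is approached as far as the arm can. A call with a gripper value outside its range is refused whole. The fingers move at their own pace and stop on an object; the grip force is fixed at half the most. Time passes only in rows, so rows that repeat a pose let the fingers close. It gives the time, the measured TCP pose, the force, the opening and the grip force at its end, in the units of the state.
- get_obs(): the state, without advancing time (a new reading comes with each control period).
- capture(name): name is "scene" or "side" or "wrist"; returns a dict with "color" (400x640x3 uint8, red, green, blue), "intrinsics" (3x3 intrinsics, pixels), "pose" (4x4, takes a point from camera to world coordinates). Camera axes: x right, y down, z forward; pixel columns grow to the right and rows downward; lengths in mm; the calibration is good to about 2 mm. A picture is of the moment at which its call begins. There is no depth.
- close_job(): hands the job in; it is judged then, once.
Trained networks look in a picture, given as the dict that the camera call returned (one of the last four; its "shot" number tells which), for a name from the list of things; names that differ only in an ending like _2 or _b are one class to them, and where a whole thing is asked for, a point or a joint stands for the part that bears it (a point fixed in the world has none). Each returns a list of dicts, best first, with "conf" (0 to 1); they miss things now and then, are a little off and sometimes report something else, mostly with a low value. They report only what shows in the picture. A call takes as long as a camera call. They do not tell look-alikes from the thing itself.
- look_for(picture, target): "rect" ([centre column, centre row, width, height] in pixels, round what is visible of it).
- trace(picture, target): "pixels" (400x640 bool, what is visible of it) and "rect" ([centre column, centre row, width, height] in pixels, round what is visible of it).
- tip_of(picture, target): "centre" ([column, row] in pixels: a listed point, or the origin of a listed thing).
The state is a dict: "time": time; "joint_positions": joint angles; "dq": joint speeds; "tau": joint torques, N m; "tool_pos": TCP position; "tcp_rot": TCP orientation; "contact_force": force on the tool from outside, world axes, zero at the start; "moment": the same for the moment, N m; "grip_width": finger opening in mm; "finger_force": force on a finger pad.
Only numpy, scipy, OpenCV 4.12 (cv2) and the standard library are available. Lean on these libraries where they do the work, as an engineer would, in place of code of your own. Each camera call takes 0.05 s, during which the arm holds its last target. There are 200 camera calls.

### The job

Get the round wooden block with the notched rim ready for burning: stand it upright in the middle of the round metal plate on the burning stand with its notch facing straight at the pointer, setting it down gently and letting go of it. Then turn the black lock knob clockwise until it clicks past its detent, so that the jaw closes and holds the block, still centred and facing the pointer. Leave everything else on the table standing where it is.

Things in the scene. Friction and masses are not known exactly. Their poses are not given: they have to be found in the camera images.
- block: solid turned block of pale wood, 50 mm in diameter, 65 tall (44 across on its lowest 4 mm), about 110 g. Its top is a dish 14 mm deep with a rim 5 mm thick, broken by one notch 17 mm wide and 14 deep. Origin: centre of its underside; z up its axis; x from the axis to the notch. It starts on a 3 mm cork mat, between other things.
- notch (a point): middle of the block's notch, 22 mm from the block's axis and 58 mm above its underside
- stand: fixed burning stand: wooden board 18 mm thick, from -65 to 90 mm along its x and -68 to 148 along its y. Origin: on the table's surface (z = 0) under the centre of the round plate; x from the plate's centre to the pointer, y from the plate's centre to the lock knob. A steel post 12 mm thick at (76, 0) mm, 87 high above the table, carries the pointer.
- fence (a point): between the tops of two fixed steel fence pins on the stand's -y side, 8 mm thick and 14 higher than the plate's face, at (-18, -25) and (18, -25) mm from the plate's centre; the block in the middle of the plate clears them by 2 mm
- jaw_face (a point): middle of the face of the rubber jaw on the stand's +y side: 22 mm wide along x, its top 14 mm above the plate's face; 35 mm from the plate's centre when open. It closes as the knob turns and pushes the block 2 to 3 mm against the fence pins.
- plate (a point): centre of the upper face of the round metal plate (60 mm in diameter), 24 mm above the table
- pointer_tip (a point): tip of the horizontal steel pointer, a cone on a bar 8 mm thick (cone 14 mm at its root): 33 mm from the plate's axis at x = +33 mm of the stand, 81 mm above the table; it points back at the plate's axis
- lock (a joint): angle of the lock knob: 0 open, grows as it is turned clockwise seen from above, to a stop at 1.45 rad. Short of 0.7 rad it springs back to 0; past 0.7 it snaps on to rest at about 1.4. Resistance up to 0.15 N m.
- lock_grip (a point): middle of the black knob's bar grip, on the knob's axis, 59 mm above the table, at (0, 107) mm of the stand. The bar is 44 mm long, 14 wide, from 44 to 74 mm above the table; its length lies along this point's x, which at angle 0 is the stand's x. It stands on a housing 52 x 62 mm, 36 mm high above the table.
- dish: smooth wooden dish, same style as the block but wider (60 mm across, 72 tall) and its rim is unbroken. A bystander; origin: centre of its underside.
- cup: white china cup without handle, 62 mm across, 68 tall. A bystander; origin: centre of its underside.
- sander: red sanding block, 42 x 88 x 24 tall, long side along its y. A bystander; origin: centre of its underside.
- oil: small amber bottle, 36 mm across, 75 tall. A bystander; origin: centre of its underside.
- flask: black vacuum flask with steel cap, 68 mm across, 220 tall. A bystander; origin: centre of its underside.
- gourd: dried gourd standing upright, 92 mm across, 130 tall. A bystander; origin: centre of its underside.
- driver: screwdriver with yellow handle lying flat, 200 mm long along its x; origin in the middle of its length; a bystander.
Things that resemble listed ones, but are neither listed nor needed, are in the scene too. What is shaped like the block but pink, purple or red is not meant.

How it is judged:
By the outcome, as a careful person would: the job done as asked, in the order asked, and still so for the second after the job is handed in, with the robot touching nothing.
It also fails if it takes over 56 s, if anything falls off the work surface, if the arm or the gripper's body presses on something with over 40 N, if the wrist force passes 120 N, or if a joint passes its speed limit or range.

## Working session

There is one attempt and no reset: what is moved stays moved. The work goes in short steps, Python scripts to look and compute and a shell command to move; the robot and the scene stay as the last step left them, time stands still between calls to the robot, and variables do not carry over. Pictures are saved under pics/ and viewed, at most 10 in all, crops included, and the job is handed in when it is done.

```bash
mkdir -p pics
cat > h.py <<'E'
from plant import *
import numpy as np, cv2
def ray(c,px):
    K=np.array(c["intrinsics"]);T=np.array(c["pose"])
    d=T[:3,:3]@np.linalg.solve(K,[px[0],px[1],1.]);return T[:3,3],d
def onz(c,px,z):
    o,d=ray(c,px);return o+d*(z-o[2])/d[2]
def proj(c,P):
    K=np.array(c["intrinsics"]);T=np.array(c["pose"])
    q=K@(T[:3,:3].T@(np.array(P,float)-T[:3,3]));return q[:2]/q[2]
def tri(l):
    A=np.zeros((3,3));b=np.zeros(3)
    for c,px in l:
        o,d=ray(c,px);d=d/np.linalg.norm(d);M=np.eye(3)-np.outer(d,d);A+=M;b+=M@o
    return np.linalg.solve(A,b)
def save(c,n): cv2.imwrite('pics/'+n+'.png',c["color"][:,:,::-1])
E
python3 - <<'E'
from h import *
np.set_printoptions(precision=1,suppress=True)
cs={n:capture(n) for n in("scene","side","wrist")}
Z=dict(block=0,notch=61,plate=24,pointer_tip=81,lock_grip=59,jaw_face=31,fence=38,dish=0,cup=0,sander=0,oil=0,flask=0,gourd=0,driver=0)
for n,c in cs.items():
    save(c,n+'0')
    print(n,np.array(c["pose"])[:3,3],np.array(c["pose"])[:3,2])
    for t,z in Z.items():
        for r in tip_of(c,t)[:3]: print(' ',t,round(r["conf"],2),np.array(r["centre"]),onz(c,r["centre"],z)[:2])
print(get_obs()["tcp_rot"])
E
cd pics; python3 -c "
import cv2,numpy as np
cv2.imwrite('a.png',cv2.imread('scene0.png'))"
```

```text
scene [1163.6  198.8 1087.2] [-0.5 -0.1 -0.8]
  block 0.9 [290.  213.8] [550.2  16. ]
  block 0.87 [291.7 179.7] [432.8  -2.4]
  block 0.86 [355.2 223.6] [551.4 204.4]
  notch 0.9 [349.9 141.6] [307.8 154.5]
  notch 0.9 [299.8 170.5] [438.4  25.6]
  notch 0.76 [291.2 194.1] [521.9  17. ]
  plate 0.89 [209.2 185.4] [ 508.5 -231. ]
  pointer_tip 0.58 [203.3 184.5] [ 543.4 -224.9]
  pointer_tip 0.35 [209.3 188.5] [ 553.5 -204.7]
  lock_grip 0.51 [245.9 183. ] [ 505.  -117.1]
  jaw_face 0.39 [225.5 184.4] [ 501.6 -182.7]
  fence 0.72 [200.9 183.7] [ 515.3 -250.6]
  dish 0.66 [332.1 211.2] [521.8 133.8]
  dish 0.56 [362.5 213.6] [515.4 221.1]
  cup 0.57 [380.6 234.3] [573.7 278.5]
  sander 0.58 [365.9 193. ] [443.5 223.2]
  oil 0.54 [327.6 250.6] [647.4 140.1]
  flask 0.82 [256.1 279.1] [759.4 -32.5]
  gourd 0.63 [323.5 287.5] [753.5 145.7]
  driver 0.86 [441.9 225.9] [518.5 447.3]
side [ 427.2 -672.8  962.1] [ 0.1  0.7 -0.7]
  block 0.76 [274.2 268. ] [431.4  -2. ]
  block 0.7 [321.9 257.2] [548.9  12.3]
  block 0.69 [314.5 200.1] [559.2 201. ]
  notch 0.95 [282.2 244.8] [455.6  17.5]
  
[... 171 characters left out ...]

  pointer_tip 0.56 [386.9 204.1] [720.9  88. ]
  pointer_tip 0.36 [350.2 213.1] [626.5  72.8]
  lock_grip 0.65 [311.9 291.2] [ 505.8 -115.3]
  lock_grip 0.49 [390.5 203.5] [737.6 107.6]
  jaw_face 0.44 [319.8 329.3] [ 511.1 -192.2]
  fence 0.96 [325.8 357.8] [ 512.6 -259. ]
  dish 0.56 [308.4 222.4] [532.  126.2]
  cup 0.56 [312.3 178.3] [565.5 283.9]
  sander 0.94 [273.6 194.8] [452.4 236.9]
  oil 0.81 [352.7 208.5] [654.6 156.2]
  flask 0.77 [410.  255.1] [762.1 -13.5]
  gourd 0.89 [389.6 203.6] [755.4 158.6]
  driver 0.71 [293.5 141.3] [532.5 448.6]
  driver 0.19 [326.8 356.9] [ 518.5 -240.3]
wrist [ 80.2 527.5 384.6] [ 0.3 -0.1 -1. ]
  block 0.9 [231.4 322.5] [348.8 285. ]
[3.1 0.  2.8]
```

View pics/scene0.png

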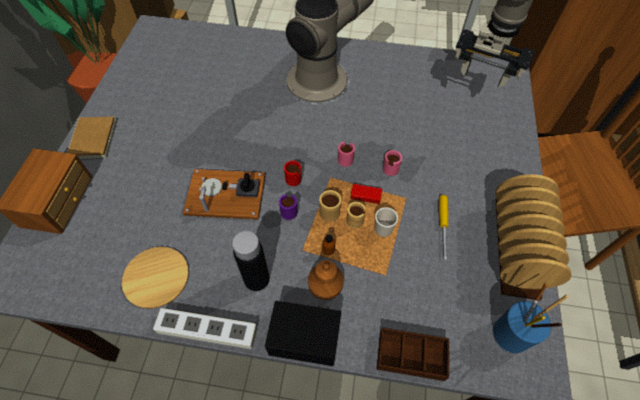

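View pics/side0.png

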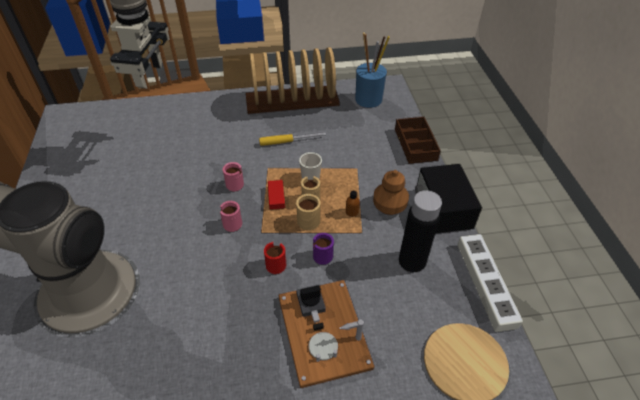

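The scene and side views agree. The pale notched block stands on the mat at scene (355,215), side (310,188), between the larger dish at (330,206), the cup at (385,222) and the red sander at (366,193). The stand is at scene (225,192), with its x close to world x. Next I'll bring the wrist camera over the block.

```bash
cat >> h.py <<'E'
from scipy.spatial.transform import Rotation as Ro
def goto(P,yaw=None):
    s=get_obs();R=Ro.from_euler('xyz',s["tcp_rot"]).as_matrix()
    d=R.T@(np.array(P)-np.array(s["tool_pos"]))
    y0=np.arctan2(R[1,0],R[0,0]);sp=None
    if yaw is not None: sp=round(float(-((yaw-y0+np.pi)%(2*np.pi)-np.pi)),4)
    print("t",s["time"],"tool shift m",np.round(d/1000,4),"spin",sp,"yaw",round(float(y0),4))
E
python3 - <<'E'
from h import *
goto([555,203,405],2.8); goto([555,203,405],np.pi)
E
```

```text
t 2.25 tool shift m [-4.667e-01 -1.625e-01 -2.000e-04] spin 0.0318 yaw 2.8318
t 2.25 tool shift m [-4.667e-01 -1.625e-01 -2.000e-04] spin -0.3098 yaw 2.8318
```

```bash
python3 -m inch '[[-0.038,-0.013,0,-0.1,1],[-0.076,-0.026,0,-0.2,1],[-0.114,-0.039,0,-0.31,1],[-0.152,-0.053,0,-0.31,1],[-0.19,-0.066,0,-0.31,1],[-0.228,-0.079,0,-0.31,1],[-0.266,-0.092,0,-0.31,1],[-0.304,-0.106,0,-0.31,1]]'
python3 - <<'E'
from h import *
goto([555,203,405],np.pi)
E
```

```text
time: 2.92
tool_pos: [418.6, 304.9, 404.9]
tcp_rot: [3.141, 0.0, -3.141]
contact_force: [0.8, 0.1, 0.2]
grip_width: 92.2
finger_force: 0.0
t 2.9167 tool shift m [-0.1364 -0.102  -0.    ] spin 0.0002 yaw -3.1414
```

```bash
python3 -m inch '[[-0.033,-0.025,0,0,1],[-0.066,-0.05,0,0,1],[-0.1,-0.075,0,0,1],[-0.136,-0.102,0,0,1],[-0.136,-0.102,0,0,1]]'
python3 - <<'E'
from h import *
np.set_printoptions(precision=1,suppress=True)
c=capture("wrist");save(c,"w1");print(np.array(c["pose"])[:3,3])
for t,z in (("block",3),("notch",61),("dish",3),("cup",3),("sander",3)):
    for r in tip_of(c,t)[:3]: print(t,round(r["conf"],2),np.array(r["centre"]),onz(c,r["centre"],z)[:2])
print(get_obs()["tool_pos"],get_obs()["time"])
E
```

```text
time: 3.33
tool_pos: [557.6, 200.0, 404.1]
tcp_rot: [-3.14, 0.002, 3.137]
contact_force: [-1.1, -0.5, 0.2]
grip_width: 92.1
finger_force: 0.0
[473.9 202.2 384.3]
block 0.91 [181.8 174.6] [555.6  10.3]
block 0.66 [326.9 169.6] [549.7 208.4]
block 0.63 [160.5  80.7] [437.4   2.7]
notch 0.89 [158.4 162.2] [528.6  15. ]
notch 0.87 [341.8 179.6] [550.  224.8]
notch 0.87 [155.9  83.7] [445.8  27.6]
dish 0.81 [266.3 153.5] [527.5 127.6]
cup 0.97 [384.1 174. ] [556.1 286.4]
cup 0.5 [  3.  143.7] [ 512.9 -219.5]
sander 0.96 [339.5 101.3] [462.5 224.3]
sander 0.39 [  5.8 141.1] [ 509.6 -214.6]
[552.2 205.6 404.9] 3.6333
```

View pics/w1.png

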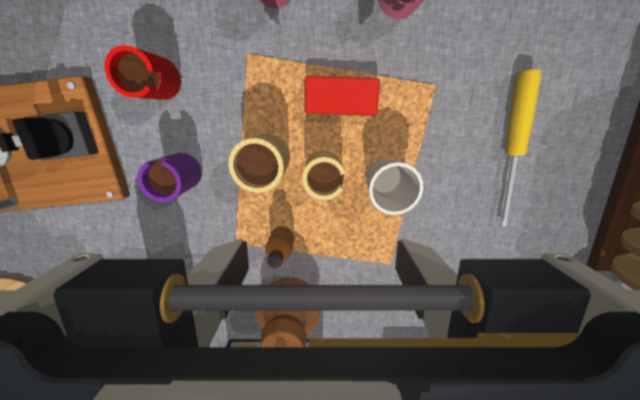

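The wrist view shows the block's rim centred near (323,178) with its notch toward image right, which is world +y. The dish is at (257,165), the cup at (396,188), the sander at (342,96) and the oil at (280,245). I'll rectify the rim plane to refine the block's centre and notch angle.

```bash
cat >> h.py <<'E'
def rect(c,cx,cy,z,half,n):
    # output: col -> +y world, row -> +x world
    s=2*half/n
    src=np.float32([[0,0],[n,0],[0,n],[n,n]])
    dst=np.float32([proj(c,[cx-half+v*s,cy-half+u*s,z]) for u,v in src])
    H=cv2.getPerspectiveTransform(dst,src)
    return cv2.warpPerspective(c["color"],H,(n,n),flags=cv2.INTER_CUBIC)
E
python3 - <<'E'
from h import *
np.set_printoptions(precision=1,suppress=True)
c=capture("wrist");im=rect(c,555,203,68,40,480)
cv2.imwrite("pics/r1.png",im[:,:,::-1])
m=cv2.inRange(im,(170,130,60),(255,255,190))
n,l,st,ce=cv2.connectedComponentsWithStats(m)
i=1+np.argmax(st[1:,4]);print(st[i])
cs,_=cv2.findContours((l==i).astype(np.uint8),0,2);p=max(cs,key=cv2.contourArea)
print(cv2.minEnclosingCircle(p), cv2.fitEllipse(cv2.convexHull(p)))
t=trace(c,"block")
for r in t: print(r["conf"],r["rect"])
print(get_obs()["joint_positions"],get_obs()["tool_pos"])
E
```

```text
[     0      0    480    480 160167]
((251.0, 239.5), 330.6725158691406) ((252.99700927734375, 233.45877075195312), (521.6038208007812, 959.528564453125), 179.36277770996094)
0.76 [317.5, 180.8, 40.7, 46.7]
0.7 [139.1, 76.3, 76.1, 54.7]
0.7 [398.1, 11.5, 53.8, 23.0]
0.7 [62.0, 147.3, 123.9, 133.5]
0.68 [268.6, 8.6, 40.8, 17.2]
0.68 [162.6, 182.8, 63.9, 50.3]
0.38 [38.9, 141.6, 66.1, 46.3]
[ 0.2  0.5  1.3  0.   1.3 -1.3] [552.3 205.6 405.1]
```

View pics/r1.png

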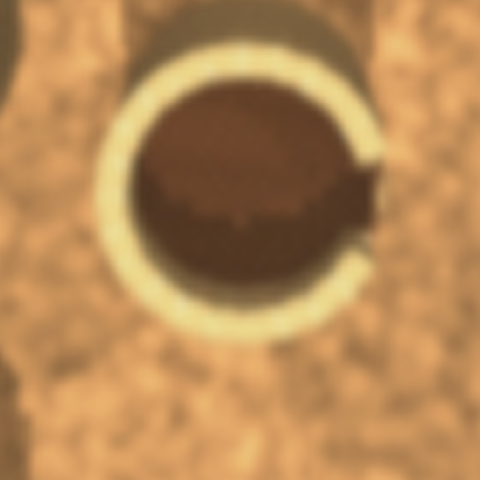

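The rectified view shows the rim circle centred at about (245,192) px with a 300 px diameter, and the notch about 7° from +y toward +x. I'll refine this with a polar profile.

```bash
cat >> h.py <<'E'
def rim(im,half,cx,cy,guess,r0=25.):
    """circle of given radius best matching pale rim; returns centre world, notch dir angle (world, deg)"""
    n=im.shape[0];k=n/(2*half);f=im.astype(float)
    # paleness: yellow rim is high in G relative to cork
    y=cv2.GaussianBlur(f[:,:,1],(0,0),2)
    a=np.radians(np.arange(0,360,1.))
    def ringv(c,r): return cv2.remap(y.astype(np.float32),(c[0]+r*np.cos(a)).astype(np.float32)[None],(c[1]+r*np.sin(a)).astype(np.float32)[None],cv2.INTER_LINEAR)[0]
    best=max(((ringv((u,v),(r0-2.5)*k).mean()-.5*ringv((u,v),(r0+2)*k).mean()-.5*ringv((u,v),(r0-7)*k).mean(),u,v) for u in np.arange(guess[0]-18,guess[0]+19,1.5) for v in np.arange(guess[1]-18,guess[1]+19,1.5)))
    c=best[1:]; prof=ringv(c,(r0-2.5)*k); th=(np.percentile(prof,70)+prof.min())/2
    low=prof<th; v=np.exp(1j*a[low]).sum(); ang=np.angle(v)
    X=cx-half+c[1]/k;Y=cy-half+c[0]/k
    print("score",best[0],"c",c,"world",X,Y,"notch dir deg",90-np.degrees(ang),"gap deg",low.sum())
E
python3 - <<'E'
from h import *
im=cv2.imread("pics/r1.png")[:,:,::-1]
rim(im,40,555,203,(245,192))
E
```

```text
score 94.655464 c (np.float64(246.5), np.float64(193.5)) world 547.25 204.08333333333334 notch dir deg 83.5 gap deg 44
```

```bash
python3 - <<'E'
from h import *
goto([547,204,300],1.454)
E
python3 -m inch '[[0.002,0.001,0,0.12,0.82],[0.005,0.001,0,0.24,0.82],[0.005,0.001,0,0.36,0.82],[0.005,0.001,0.02,0.48,0.82],[0.005,0.001,0.04,0.6,0.82],[0.005,0.001,0.06,0.72,0.82],[0.005,0.001,0.08,0.84,0.82],[0.005,0.001,0.1,0.96,0.82]]'
python3 -m inch '[[0,0,0,0.12,0.82],[0,0,0,0.24,0.82],[0,0,0,0.36,0.82],[0,0,0,0.48,0.82],[0,0,0,0.6,0.82],[0,0,0,0.728,0.82],[0,0,0,0.728,0.82]]'
python3 - <<'E'
from h import *
goto([547,204,202],1.454)
E
```

```text
t 3.7333 tool shift m [ 0.0053 -0.0016  0.1051] spin 1.6898 yaw -3.1394
time: 4.4
tool_pos: [547.5, 206.3, 304.3]
tcp_rot: [3.141, 0.0, 2.177]
contact_force: [0.5, 0.5, 0.6]
grip_width: 75.4
finger_force: 0.0
time: 4.98
tool_pos: [547.7, 206.3, 305.1]
tcp_rot: [3.141, -0.0, 1.451]
contact_force: [0.1, -0.1, 0.2]
grip_width: 75.4
finger_force: 0.0
t 4.9833 tool shift m [-0.0024 -0.0005  0.1031] spin -0.0034 yaw 1.4506
```

Run:
```python
from h import *
c=capture("wrist");im=rect(c,547,204,68,40,480)
rim(im,40,547,204,(240,240));cv2.imwrite("pics/r2.png",np.hstack([im[:,:,::-1]]))
goto([547,204,202],1.454)
```

```text
score 79.50221 c (np.float64(235.5), np.float64(240.0)) world 547.0 203.25 notch dir deg 82.5 gap deg 38
t 5.0333 tool shift m [-0.0023 -0.0005  0.1031] spin 0.003 yaw 1.457
```

View pics/r2.png

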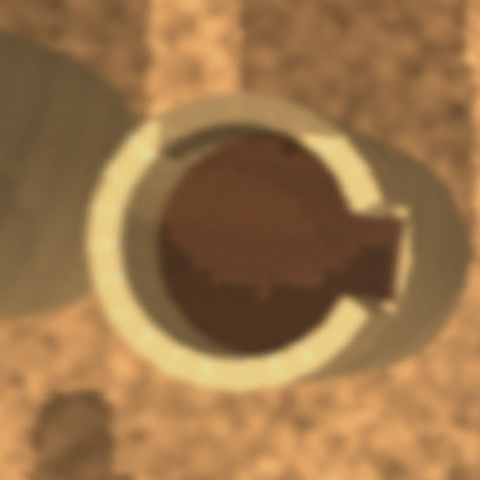

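The rim is centred at about (236,240) px and the notch is in the same direction, which agrees with the first measurement. I'll descend and grip.

```bash
python3 -m inch '[[-0.003,-0.0005,0.02,0,0.82],[-0.003,-0.0005,0.045,0,0.82],[-0.003,-0.0005,0.07,0,0.82],[-0.003,-0.0005,0.09,0,0.82],[-0.003,-0.0005,0.103,0,0.82],[-0.003,-0.0005,0.103,0,0.82]]'
python3 -m inch '[[0,0,0,0,0.4],[0,0,0,0,0.4],[0,0,0,0,0.4],[0,0,0,0,0.4],[0,0,0,0,0.4],[0,0,0,0,0.4]]'
```

```text
time: 5.53
tool_pos: [546.2, 202.7, 198.9]
tcp_rot: [-3.136, 0.002, 1.458]
contact_force: [-0.4, -0.9, 0.1]
grip_width: 75.3
finger_force: 0.0
time: 6.03
tool_pos: [547.6, 202.6, 202.8]
tcp_rot: [3.14, -0.001, 1.454]
contact_force: [-0.8, 0.7, 6.3]
grip_width: 49.4
finger_force: 30.0
```

```bash
python3 -m inch '[[0,0,-0.02,0,0.4],[0,0,-0.05,0,0.4],[0,0,-0.085,0,0.4],[-0.015,0.004,-0.115,0.08,0.4],[-0.04,0.011,-0.127,0.2,0.4],[-0.07,0.018,-0.127,0.32,0.4],[-0.1,0.026,-0.127,0.44,0.4],[-0.13,0.034,-0.127,0.56,0.4]]'
python3 - <<'E'
from h import *
goto([600,-170,330],0.03)
E
```

```text
time: 6.7
tool_pos: [565.8, 68.3, 329.1]
tcp_rot: [3.141, -0.0, 0.889]
contact_force: [0.4, -0.1, -0.7]
grip_width: 49.2
finger_force: 30.0
t 6.7 tool shift m [-0.1634  0.1767 -0.0008] spin 0.8588 yaw 0.8888
```

```bash
python3 -m inch '[[-0.018,0.02,0,0.11,0.4],[-0.04,0.043,0,0.22,0.4],[-0.062,0.067,0,0.33,0.4],[-0.085,0.092,0,0.44,0.4],[-0.108,0.117,0,0.55,0.4],[-0.13,0.14,0,0.66,0.4],[-0.15,0.162,0,0.77,0.4],[-0.163,0.177,0,0.858,0.4]]'
python3 -m inch '[[0,0,0,0,0.4],[0,0,0,0,0.4]]'
python3 - <<'E'
from h import *
np.set_printoptions(precision=1,suppress=True)
c=capture("wrist");save(c,"w3")
for t,z in (("plate",24),("pointer_tip",81),("lock_grip",59),("fence",38),("jaw_face",31)):
    for r in tip_of(c,t)[:2]: print(t,round(r["conf"],2),np.array(r["centre"]),onz(c,r["centre"],z)[:2])
K=np.array(c["intrinsics"]);T=np.array(c["pose"]);np.savez("w3.npz",K=K,T=T)
E
```

```text
time: 7.37
tool_pos: [601.7, -171.5, 328.5]
tcp_rot: [3.141, 0.0, 0.029]
contact_force: [-1.3, -0.7, -1.6]
grip_width: 49.3
finger_force: 30.0
time: 7.53
tool_pos: [601.6, -169.6, 328.2]
tcp_rot: [-3.141, 0.001, 0.035]
contact_force: [0.2, 0.2, -1.6]
grip_width: 49.1
finger_force: 30.0
```

View pics/w3.png

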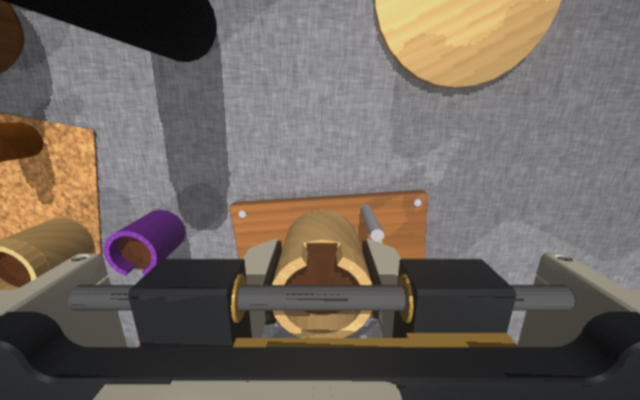

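The wrist image shows the held block at (322,270) with its notch facing up in the image, toward +x. The gripper hides the plate, so I'll shift toward -x to bring the stand into view.

```bash
python3 -m inch '[[-0.03,0,0,0,0.4],[-0.06,-0.002,0,0,0.4],[-0.09,-0.004,0,0,0.4],[-0.12,-0.006,0,0,0.4],[-0.14,-0.006,0,0,0.4],[-0.14,-0.006,0,0,0.4],[-0.14,-0.006,0,0,0.4]]'
python3 - <<'E'
from h import *
np.set_printoptions(precision=1,suppress=True)
c=capture("wrist");save(c,"w4");print(get_obs()["tool_pos"],get_obs()["tcp_rot"])
for t,z in (("plate",24),("pointer_tip",81),("lock_grip",59),("fence",38),("jaw_face",31)):
    for r in tip_of(c,t)[:2]: print(t,round(r["conf"],2),np.array(r["centre"]),onz(c,r["centre"],z)[:2])
K=np.array(c["intrinsics"]);T=np.array(c["pose"]);np.savez("w4.npz",K=K,T=T)
E
```

```text
time: 8.42
tool_pos: [461.4, -167.1, 329.4]
tcp_rot: [3.141, -0.001, 0.036]
contact_force: [1.0, -0.4, -1.2]
grip_width: 49.9
finger_force: 30.0
[ 462.1 -167.3  329.4] [ 3.1 -0.   0. ]
plate 0.9 [384.5 153.4] [ 508.6 -226.5]
plate 0.24 [394.6 114. ] [ 546.3 -232.3]
pointer_tip 0.77 [395.1 114.2] [ 546.2 -218.7]
lock_grip 0.81 [266.8 160. ] [ 503.7 -115.3]
fence 0.71 [411.1 152.2] [ 512.4 -248.5]
jaw_face 0.49 [345.8 152.6] [ 508.9 -187.2]
jaw_face 0.17 [319.2 251.4] [ 401.  -164.8]
```

View pics/w4.png

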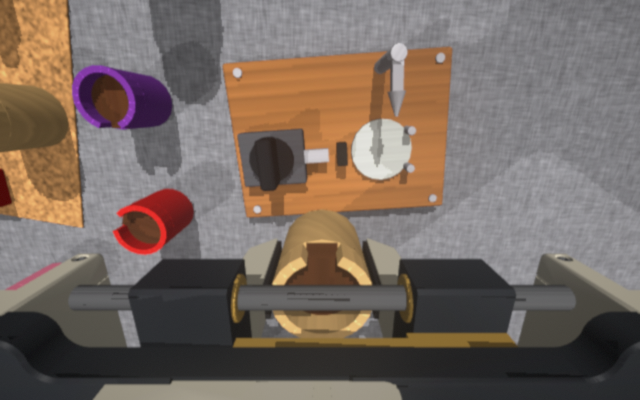

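The stand is now clear: plate near (381,150), pins near (412,130) and (410,168), pointer tip near (396,116), post top near (399,50), knob near (268,160). The board corners are visible too. I'll fit the stand's pose to all of these.

Run:
```python
from h import *
from scipy.optimize import least_squares
np.set_printoptions(precision=2,suppress=True)
d=np.load("w4.npz");c={"intrinsics":d["K"],"pose":d["T"]}
S=[((0,0,24),(381.5,150)),((18,-25,38),(412,130)),((-18,-25,38),(410.5,168)),((33,0,81),(396.5,116)),((76,0,87),(399.5,50.5)),
((90,-68,18),(451,47)),((90,148,18),(223,64)),((-65,-68,18),(441,204)),((-65,148,18),(247,217)),((0,107,74),(268,156))]
def P(p,s):
    a=p[2];return [p[0]+np.cos(a)*s[0]-np.sin(a)*s[1],p[1]+np.sin(a)*s[0]+np.cos(a)*s[1],s[2]+p[3]]
def f(p): return np.concatenate([(proj(c,P(p,s))-np.array(q)) for s,q in S]+[[p[3]]])
r=least_squares(f,[510,-225,0.03,0],loss='soft_l1');print(r.x,np.degrees(r.x[2]));print(f(r.x)[:-1].reshape(-1,2))
# block notch in hand: rim at z = tcp-159-40+65
im=cv2.imread("pics/w4.png")[:,:,::-1]; cc=dict(c,color=im)
z=329.4-134;s=rect(cc,463,-167,z,40,480);cv2.imwrite("pics/r4.png",s[:,:,::-1]);rim(s,40,463,-167,(240,240))
```

```text
[ 512.05 -224.15    0.1    -3.64] 5.865843946049906
[[ 0.27 -0.69]
 [-0.6   0.11]
 [-0.23 -0.05]
 [-0.11  0.01]
 [-0.14  2.82]
 [ 2.98 -1.51]
 [-0.29 -1.33]
 [ 2.07  0.35]
 [ 0.03 -0.3 ]
 [-0.77  9.3 ]]
score 55.37942 c (np.float64(249.0), np.float64(229.5)) world 461.25 -165.5 notch dir deg 184.67108251825692 gap deg 183
```

View pics/r4.png

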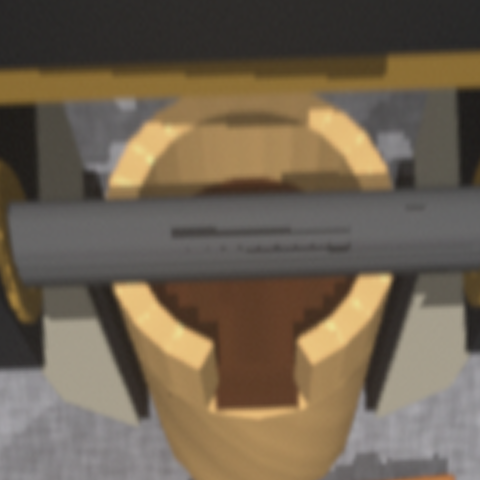

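Run:
```python
from h import *
from scipy.optimize import least_squares
np.set_printoptions(precision=2,suppress=True)
d=np.load("w4.npz");c={"intrinsics":d["K"],"pose":d["T"]}
im=cv2.imread("pics/w4.png").astype(int)
# plate blob: bright grey in window
w=im[110:190,345:415];m=((w.min(2)>165)).astype(np.uint8)
n,l,st,ce=cv2.connectedComponentsWithStats(m)
for i in range(1,n):
    if st[i,4]>15: print(st[i]+np.array([345,110,0,0,0]),ce[i]+[345,110])
S=[((0,0,24),(381.5,150)),((18,-25,38),(412,130)),((-18,-25,38),(410.5,168)),((33,0,81),(396.5,116)),((76,0,87),(399.5,50.5)),
((90,-68,18),(451,47)),((90,148,18),(223,64)),((-65,-68,18),(441,204)),((-65,148,18),(247,217))]
def P(p,s):
    a=p[2];return [p[0]+np.cos(a)*s[0]-np.sin(a)*s[1],p[1]+np.sin(a)*s[0]+np.cos(a)*s[1],s[2]+p[3]]
for wt,sub in ((0.3,S),(50,S),(50,S[:5]),(50,S[5:]),(50,S[1:5])):
    f=lambda p: np.concatenate([(proj(c,P(p,s))-np.array(q)) for s,q in sub]+[[p[3]*wt]])
    r=least_squares(f,[510,-225,0.03,0],loss='soft_l1');print(r.x,np.degrees(r.x[2]),np.abs(f(r.x)[:-1]).round(1))
```

```text
[ 352  119   59   60 2255] [380.59 150.51]
[409 127   6   7  38] [411.5 130. ]
[408 165   6   7  34] [410.26 168.  ]
[ 511.86 -224.17    0.1    -4.21] 5.959236537562405 [0.2 0.6 0.8 0.2 0.4 0.  0.4 0.3 0.5 3.3 2.5 1.3 0.2 0.7 2.  0.3 0.3 0.1]
[ 512.19 -223.42    0.11   -0.  ] 6.146122656270895 [0.3 0.4 0.3 0.  0.3 0.4 0.1 0.1 0.3 1.6 3.5 3.  2.7 1.3 3.1 0.9 1.1 1.3]
[ 512.48 -223.26    0.1     0.  ] 5.836690114161426 [0.2 0.7 0.3 0.1 0.  0.2 0.  0.5 0.1 1.1]
[ 510.67 -222.65    0.1    -0.  ] 5.881150352629337 [2.8 0.8 3.1 0.3 1.9 2.5 2.1 2. ]
[ 512.62 -223.27    0.1     0.  ] 5.831178020222879 [0.3 0.3 0.  0.1 0.  0.7 0.1 0.9]
```

Run:
```python
from h import *
goto([512.5,-224,268],0.097)
```

```text
t 8.7167 tool shift m [0.048  0.0584 0.0605] spin -0.0605 yaw 0.0365
```

```bash
python3 -m inch '[[0.016,0.02,0,-0.03,0.4],[0.032,0.04,0,-0.06,0.4],[0.048,0.058,0.005,-0.06,0.4],[0.048,0.058,0.025,-0.06,0.4],[0.048,0.058,0.045,-0.06,0.4],[0.048,0.058,0.06,-0.06,0.4],[0.048,0.058,0.06,-0.06,0.4]]'
python3 - <<'E'
from h import *
np.set_printoptions(precision=1,suppress=True)
goto([512.5,-224,268],0.097)
ims=[]
for n in ("scene","side"):
    c=capture(n); q=proj(c,[512,-200,60]).astype(int); w=c["color"][q[1]-40:q[1]+40,q[0]-50:q[0]+50]
    print(n,q); ims.append(cv2.resize(w,None,fx=7,fy=3.7*7/3.7*0.5*2*0.5,interpolation=cv2.INTER_CUBIC) if 0 else cv2.resize(w,(370*1,296),interpolation=cv2.INTER_CUBIC))
c=capture("wrist");ims2=c["color"][100:360,130:510]
a=np.hstack(ims);b=cv2.resize(ims2,(370,253));b=np.hstack([b,np.zeros_like(b)])
cv2.imwrite("pics/v5.png",np.vstack([a,b])[:,:,::-1])
E
```

```text
time: 9.3
tool_pos: [511.3, -223.3, 265.1]
tcp_rot: [-3.137, 0.005, 0.096]
contact_force: [-0.7, 0.9, -1.6]
grip_width: 49.2
finger_force: 30.0
t 9.3 tool shift m [ 0.  0. -0.] spin -0.0011 yaw 0.0959
scene [216 180]
side [320 325]
```

View pics/v5.png

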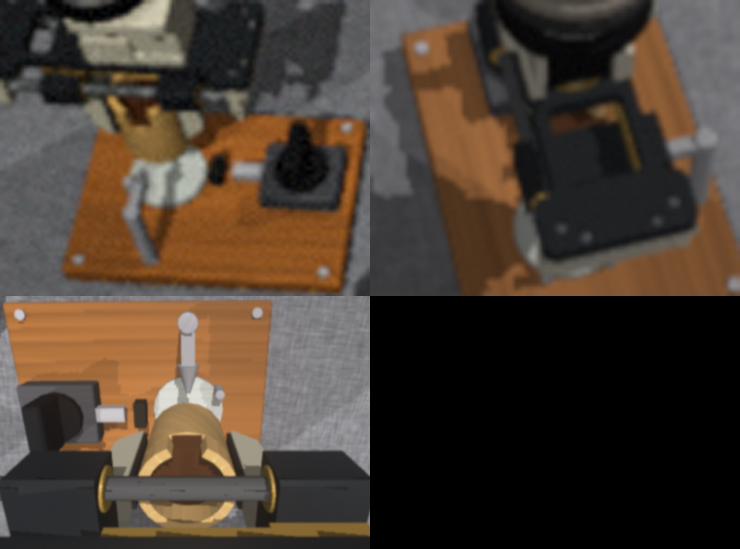

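In the wrist panel the notch (187,445) lines up with the pointer (187,380), and the scene panel shows the block over the plate. I'll lower it gently.

```bash
python3 -m inch '[[0,0,0.01,0,0.4],[0,0,0.02,0,0.4],[0,0,0.03,0,0.4],[0,0,0.036,0,0.4],[0,0,0.038,0,0.4],[0,0,0.04,0,0.4],[0,0,0.04,0,0.4]]'
python3 - <<'E'
from h import *
np.set_printoptions(precision=1,suppress=True)
s=get_obs();print(s["tool_pos"],s["contact_force"]);goto([512.5,-224,224],0.097)
c=capture("wrist")
save(c,"w6");np.savez("w6.npz",K=np.array(c["intrinsics"]),T=np.array(c["pose"]))
E
```

```text
time: 10.03
tool_pos: [511.8, -223.8, 228.3]
tcp_rot: [-3.141, 0.0, 0.096]
contact_force: [-0.3, 0.4, -2.1]
grip_width: 49.3
finger_force: 30.0
[ 511.8 -223.8  228.3] [-0.3  0.4 -2.1]
t 10.0333 tool shift m [0. 0. 0.] spin -0.0012 yaw 0.0958
```

```bash
python3 -m inch '[[0,0,0.001,0,0.4],[0,0,0.002,0,0.4],[0,0,0.003,0,0.4],[0,0,0.0035,0,0.4],[0,0,0.0035,0,0.4]]'
```

```text
time: 10.5
tool_pos: [511.8, -223.7, 225.1]
tcp_rot: [-3.141, 0.0, 0.096]
contact_force: [0.2, -0.2, -1.1]
grip_width: 49.3
finger_force: 30.0
```

```bash
python3 -m inch '[[0,0,0.0005,0,0.4],[0,0,0.001,0,0.4],[0,0,0.001,0,0.4]]';python3 -m inch '[[0,0,0.0005,0,0.4],[0,0,0.0005,0,0.4]]'
```

```text
time: 10.75
tool_pos: [511.8, -223.8, 224.1]
tcp_rot: [-3.141, 0.0, 0.096]
contact_force: [0.0, -0.4, -2.1]
grip_width: 49.4
finger_force: 30.0
time: 10.92
tool_pos: [511.8, -223.8, 223.9]
tcp_rot: [3.142, -0.0, 0.096]
contact_force: [-0.2, -0.5, 1.2]
grip_width: 49.5
finger_force: 30.0
```

```bash
python3 -m inch '[[0,0,0.0004,0,0.4],[0,0,0.0004,0,0.4]]'
```

```text
time: 11.08
tool_pos: [511.8, -223.8, 223.8]
tcp_rot: [3.141, -0.0, 0.096]
contact_force: [-1.4, 0.8, 5.3]
grip_width: 49.1
finger_force: 30.0
```

Contact confirmed. Next I'll release, rise, and step back for a view.

```bash
python3 -m inch '[[0,0,0,0,0.6],[0,0,0,0,0.7],[0,0,0,0,0.75],[0,0,0,0,0.75],[0,0,-0.01,0,0.75],[0,0,-0.03,0,0.75],[0,0,-0.06,0,0.75],[0,0,-0.09,0,0.75]]'
python3 -m inch '[[-0.02,0,-0.01,0,0.75],[-0.05,0,-0.02,0,0.75],[-0.07,0,-0.02,0,0.75],[-0.07,0,-0.02,0,0.75],[-0.07,0,-0.02,0,0.75]]'
cat > ck.py <<'E'
from h import *
import sys
from scipy.optimize import least_squares
np.set_printoptions(precision=2,suppress=True)
c=capture("wrist");save(c,sys.argv[1]);np.savez(sys.argv[1]+".npz",K=np.array(c["intrinsics"]),T=np.array(c["pose"]))
for t,z in (("block",24),("notch",82),("pointer_tip",81),("lock_grip",59),("fence",38)):
    for r in tip_of(c,t)[:3]: print(t,round(r["conf"],2),np.array(r["centre"]),onz(c,r["centre"],z)[:2])
im=rect(c,512,-224,89,40,480);cv2.imwrite("pics/r_"+sys.argv[1]+".png",im[:,:,::-1]);rim(im,40,512,-224,(240,240))
print(get_obs()["tool_pos"],get_obs()["time"])
E
python3 ck.py w7
```

```text
time: 11.75
tool_pos: [511.6, -223.6, 314.3]
tcp_rot: [-3.141, 0.001, 0.096]
contact_force: [0.4, 0.2, 0.8]
grip_width: 68.7
finger_force: 0.0
time: 12.17
tool_pos: [441.7, -230.6, 334.3]
tcp_rot: [3.141, -0.001, 0.094]
contact_force: [1.2, -0.2, 0.1]
grip_width: 69.0
finger_force: 0.0
block 0.95 [115.  177.5] [440.67 -12.46]
block 0.93 [320.  127.3] [ 511.21 -220.75]
block 0.79 [90.3 68.4] [543.9   -3.01]
notch 0.91 [318.6 102.5] [ 532.54 -217.98]
notch 0.91 [ 47.2 181.4] [449.     3.05]
notch 0.67 [42.5 84.1] [525.96  -8.73]
pointer_tip 0.89 [322.4  83.8] [ 546.18 -219.63]
lock_grip 0.67 [198.3 128.9] [ 501.72 -115.34]
fence 0.62 [350.3 127.6] [ 514.35 -249.18]
fence 0.18 [321.2 101. ] [ 535.23 -219.7 ]
score 108.87262 c (np.float64(253.5), np.float64(240.0)) world 512.0 -221.75 notch dir deg 6.134036989049804 gap deg 38
[ 442.71 -230.37  332.97] 12.4667
```

Run:
```python
from h import *
goto([502,-117.5,300],0.102)
```

```text
t 12.4667 tool shift m [ 0.0699 -0.1066  0.033 ] spin -0.0055 yaw 0.0965
```

```bash
python3 -m inch '[[0.02,-0.03,0,-0.005,0.65],[0.042,-0.062,0,-0.005,0.65],[0.062,-0.092,0,-0.005,0.65],[0.07,-0.1066,0.01,-0.005,0.65],[0.07,-0.1066,0.03,-0.005,0.65],[0.07,-0.1066,0.033,-0.005,0.65],[0.07,-0.1066,0.033,-0.005,0.65]]'
python3 - <<'E'
from h import *
goto([502,-117.5,221],0.102)
c=capture("wrist");save(c,"w8")
for r in tip_of(c,"lock_grip")[:2]: print(r["conf"],r["centre"],onz(c,r["centre"],59))
E
```

```text
time: 13.05
tool_pos: [501.5, -117.3, 299.0]
tcp_rot: [-3.14, 0.003, 0.102]
contact_force: [-0.3, -0.5, -0.1]
grip_width: 59.4
finger_force: 0.0
t 13.05 tool shift m [0.0007 0.0004 0.078 ] spin -0.0003 yaw 0.1017
0.69 [323.3, 216.5] [ 502.76788061 -116.20950413   59.        ]
```

```bash
python3 -m inch '[[0.0005,0,0.02,0,0.65],[0.0005,0,0.045,0,0.65],[0.0005,0,0.062,0,0.65],[0.0005,0,0.072,0,0.65],[0.0005,0,0.078,0,0.65],[0.0005,0,0.078,0,0.65]]'
python3 -m inch '[[0,0,0,0,0.05],[0,0,0,0,0.05],[0,0,0,0,0.05],[0,0,0,0,0.05],[0,0,0,0,0.05],[0,0,0,0,0.05],[0,0,0,0,0.05]]'
```

```text
time: 13.65
tool_pos: [502.1, -118.1, 222.0]
tcp_rot: [-3.141, 0.001, 0.1]
contact_force: [-1.0, 0.5, 0.3]
grip_width: 59.7
finger_force: 0.0
time: 14.23
tool_pos: [502.1, -117.6, 222.5]
tcp_rot: [3.142, -0.0, 0.101]
contact_force: [0.2, -0.3, -0.1]
grip_width: 17.0
finger_force: 0.0
```

```bash
python3 -m inch '[[0,0,0,0,0.05],[0,0,0,0,0.05],[0,0,0,0,0.05]]'
```

```text
time: 14.48
tool_pos: [502.2, -118.0, 222.5]
tcp_rot: [3.141, -0.0, 0.101]
contact_force: [-0.6, -2.8, 1.0]
grip_width: 14.2
finger_force: 30.0
```

```bash
python3 -m inch '[[0,0,0,0.1,0.05],[0,0,0,0.2,0.05],[0,0,0,0.3,0.05],[0,0,0,0.4,0.05],[0,0,0,0.5,0.05],[0,0,0,0.6,0.05],[0,0,0,0.7,0.05],[0,0,0,0.8,0.05]]'
python3 -m inch '[[0,0,0,0.1,0.05],[0,0,0,0.2,0.05],[0,0,0,0.3,0.05],[0,0,0,0.4,0.05],[0,0,0,0.5,0.05],[0,0,0,0.58,0.05],[0,0,0,0.61,0.05],[0,0,0,0.61,0.05]]'
python3 -c "
from h import *
s=get_obs();print(s['contact_force'],s['moment'],s['grip_width'],s['tcp_rot'])"
```

```text
time: 15.15
tool_pos: [502.0, -118.7, 222.5]
tcp_rot: [3.14, -0.001, -0.704]
contact_force: [-2.9, -8.6, 2.2]
grip_width: 14.2
finger_force: 30.0
time: 15.82
tool_pos: [501.5, -119.0, 222.4]
tcp_rot: [3.139, -0.002, -1.31]
contact_force: [-5.8, -11.2, 2.7]
grip_width: 13.6
finger_force: 30.0
[ -5.79437752 -11.22913981   2.66702043] [-1.79284667  0.99058058  0.00654006] 13.5532007520165 [ 3.13946846e+00 -1.89723660e-03 -1.31049124e+00]
```

```bash
python3 -m inch '[[0,0,0,0,0.2],[0,0,0,0,0.45],[0,0,0,0,0.5],[0,0,0,0,0.5],[0,0,-0.01,0,0.5],[0,0,-0.035,0,0.5],[0,0,-0.07,0,0.5],[0,0,-0.105,0,0.5]]'
python3 - <<'E'
from h import *
goto([440,-205,332],0.1)
E
```

```text
time: 16.48
tool_pos: [501.8, -117.2, 328.5]
tcp_rot: [3.14, 0.002, -1.309]
contact_force: [1.3, -1.1, 1.0]
grip_width: 45.8
finger_force: 0.0
t 16.4833 tool shift m [ 0.0688  0.0824 -0.0034] spin -1.4089 yaw -1.3089
```

```bash
python3 -m inch '[[0.01,0.012,0,-0.12,0.5],[0.02,0.024,0,-0.24,0.5],[0.03,0.036,0,-0.36,0.5],[0.04,0.048,0,-0.48,0.5],[0.05,0.06,0,-0.6,0.5],[0.06,0.072,0,-0.72,0.5],[0.069,0.082,0,-0.84,0.5],[0.069,0.082,0,-0.96,0.5]]'
python3 -m inch '[[0,0,0,-0.12,0.5],[0,0,0,-0.24,0.5],[0,0,0,-0.36,0.5],[0,0,0,-0.45,0.5],[0,0,0,-0.45,0.5],[0,0,0,-0.45,0.5]]'
python3 ck.py w9
python3 - <<'E'
import cv2,numpy as np
a=cv2.imread("pics/w9.png")[20:240,150:470];b=cv2.imread("pics/r_w9.png")
a=cv2.resize(a,(430,296),interpolation=cv2.INTER_CUBIC);b=cv2.resize(b,(296,296))
cv2.imwrite("pics/v9.png",np.hstack([a,b]))
E
```

```text
time: 17.15
tool_pos: [439.8, -206.8, 328.0]
tcp_rot: [3.141, -0.0, -0.345]
contact_force: [-0.2, 0.1, 0.4]
grip_width: 45.7
finger_force: 0.0
time: 17.65
tool_pos: [440.7, -205.3, 327.8]
tcp_rot: [3.141, -0.0, 0.098]
contact_force: [-1.7, 0.9, -0.7]
grip_width: 46.0
finger_force: 0.0
block 0.9 [109.9  67.4] [544.04   0.19]
block 0.89 [352.4 126.3] [ 514.28 -225.98]
block 0.68 [135.6 178. ] [442.07 -12.37]
notch 0.79 [358.7 101.5] [ 534.78 -222.03]
notch 0.69 [ 69.  181.6] [450.69   4.75]
notch 0.68 [66.6 83.9] [525.87  -6.5 ]
pointer_tip 0.55 [355.6  85. ] [ 545.99 -218.29]
lock_grip 0.91 [226.1 127.5] [ 504.2  -115.78]
lock_grip 0.48 [328.5 128. ] [ 512.27 -202.2 ]
fence 0.84 [377.2 128.8] [ 514.85 -247.46]
score 97.127914 c (np.float64(238.5), np.float64(243.0)) world 512.5 -224.25 notch dir deg 3.1896961660182797 gap deg 25
[ 440.72 -205.43  327.35] 17.95
```

View pics/v9.png

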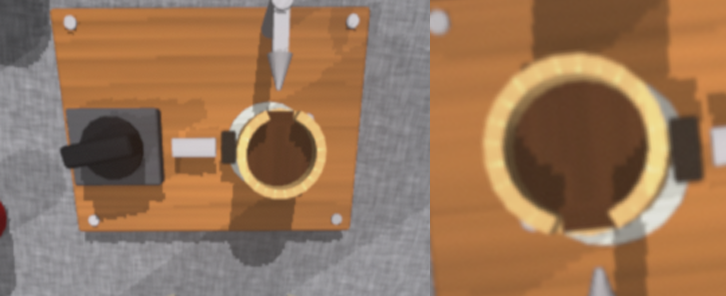

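The left panel shows the jaw closed on the block, the knob turned, and the notch (283,115) facing the pointer tip (279,90). I'll check the notch angle numerically before handing in.

Run:
```python
import cv2,numpy as np
for n,c in (("w7",(253.5,240)),("w9",(238.5,243))):
    y=cv2.GaussianBlur(cv2.imread(f"pics/r_{n}.png"),(0,0),2).astype(np.float32)[:,:,1]
    # refine centre by bright-ring threshold hull: rim mask
    m=(y>175).astype(np.uint8);k,l,st,ce=cv2.connectedComponentsWithStats(m);i=l[int(c[1])-135,int(c[0])] or 1+np.argmax(st[1:,4])
    p=np.argwhere(l==i)[:,::-1].astype(np.float32);print(n,st[i],cv2.minEnclosingCircle(p))
    (u,v),_=cv2.minEnclosingCircle(p)
    for r in (21,22,23,24):
        a=np.radians(np.arange(-50,50.1,.5)) # 0 = +x (down), + toward +y (right)
        s=cv2.remap(y,(u+6*r*np.sin(a)).astype(np.float32)[None],(v+6*r*np.cos(a)).astype(np.float32)[None],1)[0]
        print(r,' '.join(str(int(t)) for t in s[::8]), [float(np.degrees(a[j])) for j in range(len(s)-1) if (s[j]>165)!=(s[j+1]>165)])
```

```text
w7 [  103    86   299   311 22617] ((248.37301635742188, 240.19491577148438), 156.2197265625)
21 191 194 201 193 205 217 215 213 211 174 84 69 73 77 77 71 65 62 61 80 173 214 213 213 219 214 [-14.0, 29.500000000000004]
22 191 192 191 190 202 218 214 213 211 185 111 105 120 128 125 116 105 90 74 103 186 215 215 213 220 216 [-13.0, 28.500000000000004]
23 180 177 171 181 197 215 212 211 209 189 157 162 176 179 162 156 151 134 112 130 189 215 215 214 218 216 [-11.5, -5.5, 5.0, 27.5]
24 143 152 145 157 193 205 206 205 203 192 190 190 194 193 156 148 152 150 141 151 201 217 217 216 216 214 [-37.5, 5.0, 27.0]
w9 [   89    91   296   283 18909] ((237.25054931640625, 238.78028869628906), 151.49270629882812)
21 189 190 191 191 195 196 192 190 173 115 92 61 61 62 63 61 62 60 62 123 192 194 192 194 194 192 [-17.5, 27.5]
22 193 194 193 192 197 196 194 192 171 122 112 73 85 93 94 89 82 71 65 112 192 194 192 197 196 194 [-18.0, 27.5]
23 193 195 192 192 200 196 193 191 163 120 131 124 154 163 162 158 147 130 101 110 189 192 191 197 194 191 [-18.5, 28.0]
24 187 185 178 182 196 194 183 177 150 116 125 142 171 186 191 191 185 182 168 128 177 170 176 176 175 170 [-19.5, -3.0000000000000004, 22.0, 28.0]
```

```bash
python3 -c "
from plant import *
print(close_job())"
```

```text
the job is handed in; nothing more can be done
None
```

The block stands clamped on the plate with its notch within about 1° of the pointer; the knob was turned 1.41 rad (past its detent) with the jaw seen closed, nothing else was touched as far as I could see, and the job was handed in at about 18 s.

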